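# Open the centrifuge rotor: left-hand lid screw

### The job

Open the rotor of the centrifuge: its lid screws onto the rotor's stud with a left-hand thread, so turn the black knob clockwise (seen from above), feeling that it loosens and letting it climb, without dragging the rotor round against its brake or pulling, pressing or wrenching hard on the thread. When the thread has let go, lift the lid off and set it down gently, knob up and flat, on the middle of the blue pad. Leave the other things on the bench where they are.

Things in the scene. Friction and masses are not known exactly. Their poses are not given: they have to be found in the camera images.
- knob (a point): Middle of the grip of the black knurled knob, 46 mm across, 41 mm tall, rigidly one with the rotor lid (0.2-0.35 kg): on its axis, 12 mm below its flat top; z up. Fingers may reach 32 mm below the top. Inside is a coarse left-hand thread: turned clockwise seen from above it loosens and climbs, anticlockwise it tightens. The knob is round: grip it at any yaw.
- lid: The rotor lid: flat aluminium disc 144 mm across, 5 mm thick, red arrows on top; origin at the centre of its flat underside, 34 mm below knob, z up. It starts tight on a squeezed rubber seal: stiff at first (0.15 to 0.4 N m), then light. It climbs as it turns and takes more than half a turn (a few grasps) before the thread lets go; until then an upward pull meets a stop within 1 mm or so.
- spindle (a joint): Turn of the rotor about its upright spindle in rad, 0 at the start, positive anticlockwise from above. A friction brake holds it, slipping at about 0.95 N m.
- rotor: Dark rotor, 176 mm across, with tubes, on the braked spindle; origin on its axis under its bottom, the closed lid's underside is 46.5 mm above it. Its steel stud, 26 mm thick over the thread, stands 20 mm up into the knob. Once the thread lets go the lid lifts straight off, for a third of a turn and more beyond that point.
- centrifuge: White bench centrifuge, fixed, 270 mm wide (x) by 290 mm deep (y) plus panel, origin under its centre on the bench; the panel looks to -y. Rim 160 mm high round an open chamber 212 mm across in its middle, where the rotor sits; the knob's top starts 159 mm above the bench. The raised chamber lid stands on its +y edge, 410 mm high, 115 mm or more from the knob's axis.
- pad: Blue square pad, 210 mm a side, 3 mm thick, fixed on the bench; origin under its centre, x and y along its sides.
- tube_rack: Orange tube rack with tubes, 75 x 200 x 95 mm high, origin under its centre. Leave alone.
- blood_tube: Blood tube with purple cap lying on the bench along its x axis, 100 mm long, 17 mm thick, origin under its middle. Leave alone.
- dish: Round culture dish, 90 mm across, 18 mm high, origin under its centre. Leave alone.
- marker: White marker pen with black cap lying along its x axis, 130 mm long, 14 mm thick. Leave alone.
- reagent: Reagent bottle with blue cap, 56 mm across, 110 mm high. Leave alone.
- stopwatch: Grey stopwatch, 60 x 70 x 18 mm, origin under its centre. Leave alone.
- swab_tray: Empty steel tray, 100 x 160 x 30 mm, origin under its centre. Leave alone.
There are look-alikes about, which are no part of the job. Of the things shaped like the lid, the aluminium one is meant.

How it is judged:
By the outcome, as a careful person would: the job done as asked, in the order asked, and still so for the second after the job is handed in, with the robot touching nothing.
It also fails if it takes over 69 s, if anything falls off the work surface, if the arm or the gripper's body presses on something with over 40 N, if the wrist force passes 120 N, or if a joint passes its speed limit or range.

### The arm

A 7-joint arm with a two-finger parallel gripper is mounted at the origin on the work surface. World frame = base frame: x ahead of the robot, y to its left, z up, the work surface at z = 0. Lengths are in m, angles in degrees, forces in N, time in s.
With the tool pointing down it reaches from about 0.425 to 0.875 m from the base axis. Payload 4.7 kg.
Tool frame: the origin (TCP) lies midway between the tips of the shut fingers; the grasp point (between the pads) lies 19 mm behind it; z points along the fingers, y is the direction in which the jaws open and shut (so a half turn about z gives the same grasp; the last joint's range is limited). The gripper opens to 87 mm and grips with 3 to 60 N. Pads are 19 mm wide; open, the fingers measure 117 mm over their backs; the gripper's body (75 mm by 190 mm) begins 51 mm behind the grasp point.
Start: joints at [-73.734, 18.392, -4.016, 83.108, 1.295, 78.541, -3.26], TCP at [0.173, 0.627, 0.198] pointing down, gripper open.
Joint ranges: [-163.93, 163.93], [-17.29, 119.83], [-79.2, 71.16], [3.27, 140.29], [-89.18, 269.18], [5.43, 117.66], [-154.24, 154.24]. Speed limits (degrees/s): [147.25, 147.25, 180, 180, 180, 180, 180].

### API

Orientations are given as [roll, pitch, yaw] about the fixed x, y, z axes, in that order (R = Rz(yaw) Ry(pitch) Rx(roll)).
In Python, from cell import env gives the robot as it stands.
- The arm moves only by the tool apply_moves, never from a script. Its argument "targets" is a list of rows, each a list of 2 entries, a list of its own where there are three numbers: the shift along the world's x, y, z in mm, then the turn, a rotation vector about the world's x, y, z in rad. A call has 1 to 8 rows; each row is the pose to reach, as a shift and turn from the pose commanded when the call began; what a row does not reach only later rows make up. A row lasts 1/10 s, in which the tool goes at most 50 mm and 8.59 degrees, less where a joint would pass 70% of its speed; a pose out of reach is approached as far as the arm can. A call with a gripper value outside its range is refused whole. "hand" is the finger opening in mm, from 0 to 87, set as the call begins (left out, the last holds). The fingers move at their own pace and stop on an object; "squeeze" is the grip in N (left out, the last holds). Time passes only in rows, so rows that repeat a pose let the fingers close. It gives the time, the measured TCP pose, the force and the opening at its end, in the units of the state.
- env.get_obs(): the state, without advancing time (a new reading comes with each control period).
- env.read_camera(name): name is "side" or "top" or "wrist"; returns a dict with "image" (400x640x3 uint8, red, green, blue), "camera_matrix" (3x3 intrinsics, pixels), "camera_from_world" (4x4, takes a point from world to camera coordinates); the wrist camera has in their place "mount" (4x4, takes a point from camera to tool coordinates, whose origin is the TCP and whose axes are the flange's). Camera axes: x right, y down, z forward; pixel columns grow to the right and rows downward; lengths in m; the calibration is good to about 2 mm. A picture is of the moment at which its call begins: read the wrist's pose just before it. There is no depth.
- env.sign_off(): hands the job in, once; it reports no verdict.
Trained networks look in a picture, given as the dict that the camera call returned (one of the last four; its "shot" number tells which), for a name from the list of things; names that differ only in an ending like _2 or _b are one class to them, and where a whole thing is asked for, a point or a joint stands for the part that bears it (a point fixed in the world has none). Each returns a list of dicts, best first, with "conf" (0 to 1); they miss things now and then, are a little off and sometimes report something else, mostly with a low value. They report only what shows in the picture. A call takes as long as a camera call. They do not tell look-alikes from the thing itself.
- env.regions_of(picture, target): "region" (400x640 bool, what is visible of it) and "rect" ([left, top, right, bottom] in pixels, round what is visible of it).
The state is a dict: "time_s": time; "qpos": joint angles; "joint_velocities": joint speeds; "effort": joint torques, N m; "tool_pos": TCP position; "tool_rot": TCP orientation; "force": force on the tool from outside, world axes, zero at the start; "wrist_torque": the same for the moment, N m; "grip_width": finger opening in m.
Only numpy, scipy, OpenCV 4.12 (cv2) and the standard library are available. Lean on these libraries where they do the work, as an engineer would, in place of code of your own. Each camera call takes 0.05 s, during which the arm holds its last target. There are 200 camera calls.

## Working session

There is one attempt and no reset: what is moved stays moved. The work goes in short steps, Python scripts to look and compute and a tool call to move; the robot and the scene stay as the last step left them, time stands still between calls to the robot, and variables do not carry over. Pictures are saved under pics/ and viewed, about 8 in all and at most 12, crops included, and the job is handed in when it is done.

Besides the shell and the picture viewer there is one more tool, called after "Emit:" as name(argument=value, ...), one argument or row to a line, values as JSON. apply_moves: Moves the arm, as the interface text tells. Its arguments: {"type":"object","properties":{"targets":{"type":"array","items":{"type":"array"}},"hand":{"type":"number"},"squeeze":{"type":"number"}},"required":["targets"]}

```bash
mkdir -p pics
python3 - <<'E'
from cell import env
import cv2,numpy as np
o=env.get_obs();print({k:np.round(v,3).tolist() for k,v in o.items()})
for n in ("top","side"):
    p=env.read_camera(n);cv2.imwrite(f"pics/{n}0.png",p["image"][:,:,::-1])
    print(n,p["shot"],np.round(p["camera_matrix"],1).tolist(),np.round(p["camera_from_world"],4).tolist())
    for t in ("knob","lid","pad","centrifuge","rotor"):
        print(t,[(round(r["conf"],2),np.round(r["rect"]).tolist()) for r in env.regions_of(p,t)])
a=cv2.imread("pics/top0.png");b=cv2.imread("pics/side0.png")
E
```

```text
{'time_s': 0.0, 'qpos': [-73.734, 18.435, -4.015, 83.175, 1.295, 78.542, -3.259], 'joint_velocities': [0.044, 0.007, 0.035, 0.016, -0.104, 0.049, 0.002], 'effort': [0.0, -49.129, -0.404, -31.252, -0.064, 0.044, 0.0], 'tool_pos': [0.173, 0.626, 0.197], 'tool_rot': [-179.894, 0.006, 164.544], 'force': [0.222, -0.822, 0.63], 'wrist_torque': [-0.032, -0.024, -0.006], 'grip_width': 0.087}
top 1 [[426.0, 0.0, 320.2], [0.0, 426.0, 200.4], [0.0, 0.0, 1.0]] [[-0.0097, -0.9999, 0.0073, -0.019], [-0.9988, 0.0094, -0.049, 0.5304], [0.049, -0.0077, -0.9988, 1.5267], [0.0, 0.0, 0.0, 1.0]]
knob [(0.89, [226.0, 251.0, 264.0, 294.0]), (0.88, [232.0, 107.0, 266.0, 148.0]), (0.73, [246.0, 174.0, 290.0, 221.0])]
lid [(0.93, [229.0, 108.0, 269.0, 146.0]), (0.61, [246.0, 176.0, 287.0, 219.0]), (0.56, [224.0, 250.0, 264.0, 294.0]), (0.21, [175.0, 138.0, 324.0, 242.0])]
pad [(0.61, [357.0, 173.0, 422.0, 239.0]), (0.5, [178.0, 138.0, 326.0, 241.0]), (0.28, [325.0, 133.0, 344.0, 154.0])]
centrifuge [(0.84, [175.0, 138.0, 328.0, 242.0])]
rotor [(0.56, [244.0, 174.0, 292.0, 220.0])]
side 2 [[371.4, 0.0, 320.6], [0.0, 371.4, 195.6], [0.0, 0.0, 1.0]] [[0.8604, -0.5095, 0.0073, -0.4816], [-0.375, -0.6429, -0.6679, 0.2762], [0.345, 0.572, -0.7442, 1.0198], [0.0, 0.0, 0.0, 1.0]]
knob [(0.67, [268.0, 149.0, 312.0, 178.0]), (0.57, [190.0, 185.0, 234.0, 217.0])]
lid [(0.78, [331.0, 134.0, 363.0, 160.0]), (0.78, [187.0, 180.0, 233.0, 216.0]), (0.67, [270.0, 150.0, 316.0, 177.0])]
pad [(0.94, [307.0, 249.0, 411.0, 331.0])]
centrifuge [(0.78, [225.0, 48.0, 349.0, 228.0])]
rotor [(0.56, [267.0, 151.0, 319.0, 173.0])]
```

View pics/top0.png

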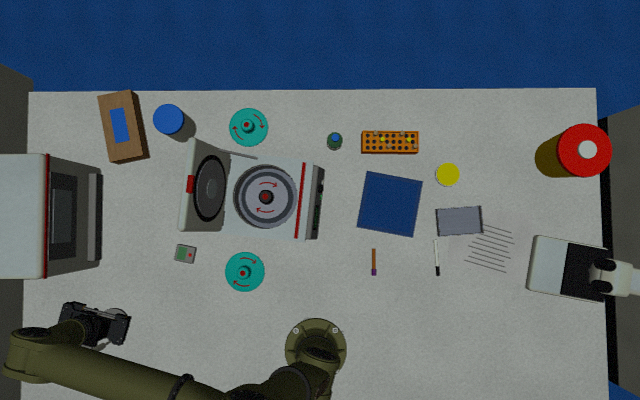

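View pics/side0.png

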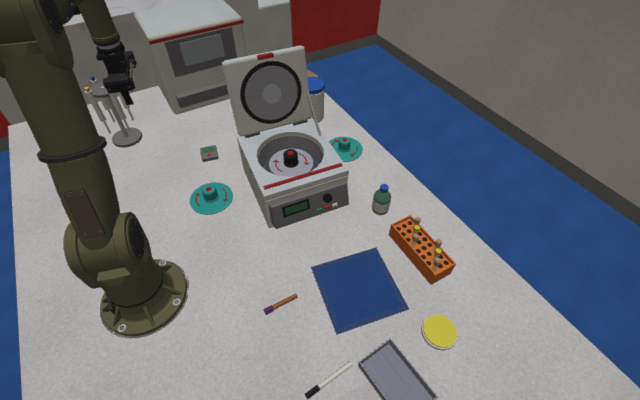

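Top view: candidates for the lid are the two teal discs at (248,127) and (245,271), and the aluminium one inside the centrifuge at (266,197) with a black knob. I choose the last. The pad is the blue square at (390,204). Side view: the knob is at (290,157) and the pad at (360,289).

```bash
cat > h.py <<'E'
import numpy as np,cv2
from cell import env
from scipy.spatial.transform import Rotation as R
def unproj(p,uv,z):
    K=p["camera_matrix"];T=p["camera_from_world"]
    uv=np.atleast_2d(uv).astype(float);d=np.c_[uv,np.ones(len(uv))]@np.linalg.inv(K).T@T[:3,:3]
    c=-T[:3,:3].T@T[:3,3];return c+d*((z-c[2])/d[:,2])[:,None]
def proj(p,X):
    q=np.atleast_2d(X)@p["camera_from_world"][:3,:3].T+p["camera_from_world"][:3,3]
    q=q@p["camera_matrix"].T;return q[:,:2]/q[:,2:]
E
python3 - <<'E'
from h import *
tiles=[]
for n,kr in (("top",(240,170,292,222)),("side",(262,135,322,185))):
    p=env.read_camera(n);im=p["image"].astype(int)
    b=((im[...,2]>im[...,0]*1.8)&(im[...,2]>60)&(im[...,2]>im[...,1]*1.3)).astype(np.uint8)
    nl,l,s,c=cv2.connectedComponentsWithStats(b)
    u,v=((390,204) if n=="top" else (360,289));m=(l==l[v,u]).astype(np.uint8)
    cs=max(cv2.findContours(m,0,1)[0],key=cv2.contourArea)
    P=unproj(p,cs.reshape(-1,2),0.003)[:,:2]
    print(n,"pad",cv2.minAreaRect(P.astype(np.float32)))
    for r in env.regions_of(p,"knob"):
        ys,xs=np.nonzero(r["region"]);
        if kr[0]<xs.mean()<kr[2] and kr[1]<ys.mean()<kr[3]: print("knobregion",r["rect"],xs.mean(),ys.mean(),len(xs))
    x0,y0,x1,y1=kr
    red=(im[...,0]>1.6*im[...,1]+20)&(im[...,0]>60);
    nl,l,s,c=cv2.connectedComponentsWithStats(red[y0:y1,x0:x1].astype(np.uint8))
    for i in range(1,nl):
        print("red",s[i,4],c[i]+[x0,y0],unproj(p,c[i]+[x0,y0],.159)[0].round(4))
    tiles.append(cv2.resize(p["image"][y0:y0+50,x0:x0+50,::-1],(400,400),interpolation=cv2.INTER_CUBIC))
cv2.imwrite("pics/crop1.png",np.hstack(tiles))
E
```

```text
top pad ((0.5168870687484741, -0.2747366428375244), (0.2060517966747284, 0.20693033933639526), 78.50613403320312)
knobregion [246.6, 172.2, 290.6, 218.5] 266.44111349036405 196.802284082798 1401
red 3 [261. 183.] [0.5819 0.1703 0.159 ]
red 20 [271.3  183.55] [0.5797 0.1366 0.159 ]
red 31 [264.77419355 196.19354839] [0.5385 0.1581 0.159 ]
red 8 [257.75  209.125] [0.4964 0.1812 0.159 ]
red 8 [264.  211.5] [0.4884 0.1608 0.159 ]
red 6 [271.16666667 210.66666667] [0.4909 0.1374 0.159 ]
side pad ((0.518324077129364, -0.2742607891559601), (0.20463253557682037, 0.20464634895324707), 78.654052734375)
knobregion [267.3, 147.4, 308.8, 175.3] 290.7104029990628 162.41424554826617 1067
knobregion [224.8, 45.2, 345.2, 227.2] 282.3308107298067 135.67563314850892 13346
red 25 [289.88 152.44] [0.5409 0.1623 0.159 ]
red 1 [305. 158.] [0.5697 0.1153 0.159 ]
red 4 [276.   160.75] [0.4857 0.1495 0.159 ]
red 3 [306.33333333 162.66666667] [0.5629 0.0945 0.159 ]
red 1 [276. 166.] [0.4753 0.1282 0.159 ]
red 133 [297.27067669 177.09774436] [0.509  0.0532 0.159 ]
```

View pics/crop1.png

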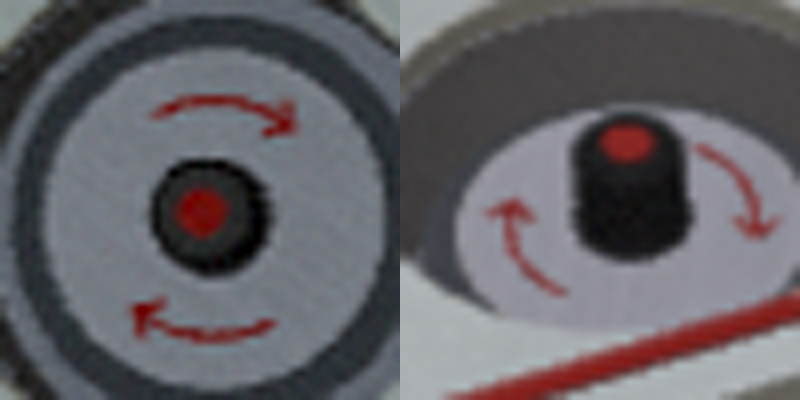

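Emit:
apply_moves(
  targets=[
    [[0,0,45],[0,0,0]],
    [[5,-20,85],[0,0,0.05]],
    [[15,-60,115],[0,0,0.1]],
    [[28,-105,125],[0,0,0.15]],
    [[42,-150,130],[0,0,0.2]],
    [[56,-195,130],[0,0,0.25]],
    [[70,-235,130],[0,0,0.25]],
    [[82,-270,130],[0,0,0.25]],
  ],
  hand=87,
  squeeze=40,
)

```text
time_s: 1.6
tool_pos: [0.2561, 0.3542, 0.3287]
tool_rot: [179.9, 0.0, 178.8]
force: [0.9, 0.3, -0.1]
grip_width: 0.0869
```

Emit:
apply_moves(
  targets=[
    [[20,-40,0],[0,0,0]],
    [[48,-78,0],[0,0,0.05]],
    [[78,-112,0],[0,0,0.15]],
    [[108,-144,0],[0,0,0.3]],
    [[142,-174,0],[0,0,0.45]],
    [[185,-190,0],[0,0,0.6]],
    [[230,-194,0],[0,0,0.75]],
    [[275,-194,0],[0,0,0.9]],
  ],
)

```text
time_s: 2.4
tool_pos: [0.5215, 0.1615, 0.3295]
tool_rot: [179.9, 0.1, -134.4]
force: [-0.7, 0.7, 0.7]
grip_width: 0.0873
```

Run:
```python
from h import *
o=env.get_obs();print(o["qpos"],o["tool_pos"],o["tool_rot"],o["time_s"])
p=env.read_camera("wrist");print(p["mount"].round(4).tolist(),p["camera_matrix"].round(1).tolist())
cv2.imwrite("pics/w1.png",p["image"][:,:,::-1])
T=np.eye(4);T[:3,:3]=R.from_euler("xyz",o["tool_rot"],degrees=True).as_matrix();T[:3,3]=o["tool_pos"]
q=dict(p);q["camera_from_world"]=np.linalg.inv(T@p["mount"])
for r in env.regions_of(p,"knob")[:3]:
    m=r["region"].astype(np.uint8);(c,rad)=cv2.minEnclosingCircle(np.argwhere(m)[:,::-1].astype(np.float32))
    print(r["conf"],r["rect"],c,rad,unproj(q,c,.159))
print(proj(q,[[.539,.16,.159],[.539,.16,.118]]))
np.save("cfw.npy",q["camera_from_world"])
```

```text
[-52.05788403   3.46979314  34.1670133   86.48880355  -2.06666872
  90.54597419 117.63399666] [0.52149552 0.16151046 0.3295335 ] [ 1.79937899e+02  1.37291057e-01 -1.34403420e+02] 2.4
[[-0.0014, -0.9647, -0.2632, 0.0719], [1.0, -0.0015, 0.0003, 0.0002], [-0.0007, -0.2632, 0.9647, -0.1871], [0.0, 0.0, 0.0, 1.0]] [[310.8, 0.0, 314.0], [0.0, 310.8, 204.0], [0.0, 0.0, 1.0]]
0.95 [205.9, 295.2, 267.6, 333.7] (238.5, 317.0) 29.770050048828125 [[0.71955596 0.22128137 0.159     ]]
0.7 [419.7, 42.8, 513.1, 141.7] (463.6388854980469, 93.36111450195312) 51.113094329833984 [[0.33594509 0.2056333  0.159     ]]
0.58 [248.6, 129.8, 360.8, 237.1] (302.0450134277344, 182.1707305908203) 54.90531921386719 [[0.53081694 0.15189067 0.159     ]]
[[302.01182914 191.76409992]
 [303.11884457 184.6252896 ]]
```

View pics/w1.png

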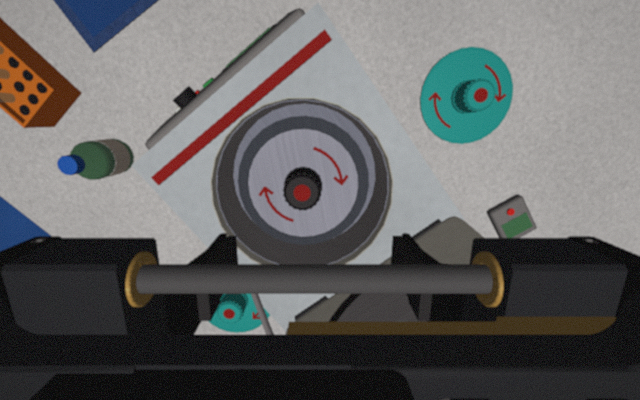

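Wrist view: the aluminium lid and black knob are at (302,193), and the teal look-alikes are at (466,95) and (235,310). This confirms the choice. Next I refine the knob axis from the red dot.

Run:
```python
from h import *
im=cv2.imread("pics/w1.png").astype(int)
m=(im[...,2]>1.6*im[...,1]+20)
nl,l,s,c=cv2.connectedComponentsWithStats(m.astype(np.uint8))
q=dict(camera_matrix=np.array([[310.8,0,314],[0,310.8,204],[0,0,1]]),camera_from_world=np.load("cfw.npy"))
i=l[193,302];print(s[i,4],c[i],unproj(q,c[i],.159))
# dark knob top+lid disc ellipse
g=im.sum(2);b=((g>330)&~m).astype(np.uint8);b[:,:215]=0;b[:100]=0;b[262:]=0;b[:,392:]=0
nl,l,s,c=cv2.connectedComponentsWithStats(b);i=l[165,280]
cs=cv2.findContours((l==i).astype(np.uint8),0,1)[0];cs=cv2.convexHull(max(cs,key=cv2.contourArea))
e=cv2.fitEllipse(cs);print(s[i],e,unproj(q,e[0],.118))
```

```text
233 [301.62660944 192.41630901] [[0.53989189 0.16018968 0.159     ]]
[ 248  129  110  108 7539] ((302.797607421875, 182.32626342773438), (107.25224304199219, 109.7154769897461), 102.97838592529297) [[0.5371437  0.15748836 0.118     ]]
```

Emit:
apply_moves(
  targets=[
    [[9,-3,-20],[0,0,0.1]],
    [[9,-3,-55],[0,0,0.2]],
    [[9,-3,-90],[0,0,0.3]],
    [[9,-3,-120],[0,0,0.35]],
    [[9,-3,-130],[0,0,0.35]],
    [[9,-3,-130],[0,0,0.35]],
    [[9,-3,-130],[0,0,0.35]],
  ],
)

```text
time_s: 3.2
tool_pos: [0.5295, 0.1604, 0.2001]
tool_rot: [-180.0, 0.1, -114.6]
force: [0.4, 1.4, 0.9]
grip_width: 0.087
```

```bash
cat >> h.py <<'E'
def st():
    o=env.get_obs();print("t",round(o["time_s"],2),"q",np.round(o["qpos"],1),"pos",np.round(o["tool_pos"],4),"rot",np.round(o["tool_rot"],1),"F",np.round(o["force"],1),"M",np.round(o["wrist_torque"],3),"w",round(o["grip_width"],4));return o
E
python3 - <<'E'
from h import *
o=st()
p=env.read_camera("wrist")
T=np.eye(4);T[:3,:3]=R.from_euler("xyz",o["tool_rot"],degrees=True).as_matrix();T[:3,3]=o["tool_pos"]
p["camera_from_world"]=np.linalg.inv(T@p["mount"])
im=p["image"].astype(int);m=(im[...,0]>1.6*im[...,1]+20)
nl,l,s,c=cv2.connectedComponentsWithStats(m.astype(np.uint8))
for i in range(1,nl):
    if s[i,4]>60: print(s[i,4],c[i],unproj(p,c[i],.159).round(4))
cv2.imwrite("pics/w2.png",p["image"][:,:,::-1])
print(proj(p,[[.539,.16,.159]]))
E
```

```text
t 3.2 q [-50.2   6.7  33.4  98.1  -3.9  76.2 139.3] pos [0.5295 0.1604 0.2001] rot [-1.800e+02  1.000e-01 -1.146e+02] F [0.4 1.4 0.9] M [ 0.034  0.072 -0.007] w 0.087
6965 [255.57788945  63.428715  ] [[0.52   0.0459 0.159 ]]
135 [493.92592593 161.80740741] [[0.392  0.1781 0.159 ]]
300 [353.95       196.12666667] [[0.4954 0.1591 0.159 ]]
217 [557.15207373 167.44700461] [[0.3508 0.2017 0.159 ]]
297 [251.996633   214.40740741] [[0.5721 0.1396 0.159 ]]
529 [301.23251418 221.0926276 ] [[0.5401 0.1604 0.159 ]]
[[302.27806703 220.13981449]]
```

Emit:
apply_moves(
  targets=[
    [[10,0,0],[0,0,0]],
    [[10,0,-20],[0,0,0]],
    [[10,0,-45],[0,0,0]],
    [[10,0,-62],[0,0,0]],
    [[10,0,-69],[0,0,0]],
    [[10,0,-69],[0,0,0]],
  ],
)

```text
time_s: 3.85
tool_pos: [0.5392, 0.1599, 0.1293]
tool_rot: [179.9, -0.0, -114.6]
force: [0.5, -0.3, 0.2]
grip_width: 0.087
```

Emit:
apply_moves(
  targets=[
    [[0,0,0],[0,0,0]],
    [[0,0,0],[0,0,0]],
    [[0,0,0],[0,0,0]],
    [[0,0,0],[0,0,0]],
    [[0,0,0],[0,0,0]],
    [[0,0,0],[0,0,0]],
  ],
  hand=40,
  squeeze=35,
)

```text
time_s: 4.45
tool_pos: [0.5391, 0.16, 0.1296]
tool_rot: [180.0, 0.0, -114.6]
force: [5.1, -1.5, 0.0]
grip_width: 0.0469
```

```bash
python3 -c "
from h import *
st()"
```

```text
t 4.45 q [-48.8  11.2  33.4 102.1  -6.6  68.7 141.9] pos [0.5391 0.16   0.1296] rot [ 180.     0.  -114.6] F [ 5.1 -1.5  0. ] M [-0.473 -0.986 -0.01 ] w 0.0469
```

Emit:
apply_moves(
  targets=[
    [[0.5,0,0],[0,0,-0.04]],
    [[1,0,0],[0,0,-0.08]],
    [[1,0,0],[0,0,-0.12]],
    [[1,0,0],[0,0,-0.16]],
    [[1,0,0],[0,0,-0.16]],
  ],
)

```text
time_s: 4.95
tool_pos: [0.5402, 0.1604, 0.1298]
tool_rot: [180.0, 0.1, -123.7]
force: [0.1, 1.1, 1.0]
grip_width: 0.0441
```

```bash
python3 -c "
from h import *
st()"
```

```text
t 4.95 q [-49.7  11.5  34.4 101.9  -7.   68.7 133. ] pos [0.5402 0.1604 0.1298] rot [ 1.800e+02  1.000e-01 -1.237e+02] F [0.1 1.1 1. ] M [0.246 0.016 0.038] w 0.0441
```

```bash
python3 -c "
from h import *
p=env.read_camera('wrist');a=p['image'][:,:,::-1]
b=env.read_camera('side')['image'][90:210,220:380,::-1]
cv2.imwrite('pics/c3.png',np.vstack([a[:, :],cv2.resize(b,(266,200),interpolation=3) if 0 else cv2.copyMakeBorder(cv2.resize(b,(266,200)),0,0,0,374,0)]))
st()"
```

```text
t 5.05 q [-49.6  11.5  34.4 101.9  -7.   68.7 133.1] pos [0.5403 0.1603 0.1298] rot [ 1.800e+02  1.000e-01 -1.237e+02] F [1.5 1.2 1.9] M [0.217 0.025 0.042] w 0.0447
```

View pics/c3.png

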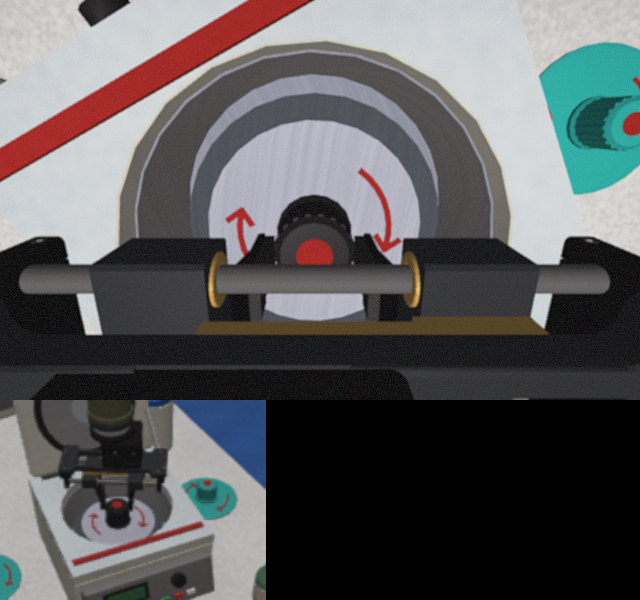

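Picture: fingers straddle the black knob (red dot at (314,255)), with the lid arrows at (240,230) and (378,210). I check whether the lid turned.

```bash
cat >> h.py <<'E'
def arrows(im,pos,rot,mount,K,z=.1185):
    T=np.eye(4);T[:3,:3]=R.from_euler("xyz",rot,degrees=True).as_matrix();T[:3,3]=pos
    q=dict(camera_matrix=K,camera_from_world=np.linalg.inv(T@mount))
    im=im.astype(int);m=(im[...,0]>1.6*im[...,1]+20)
    P=unproj(q,np.argwhere(m)[:,::-1],z)[:,:2]-[.5398,.1602]
    r=np.hypot(*P.T);a=np.degrees(np.arctan2(P[:,1],P[:,0]))[(r>.035)&(r<.06)]
    h=np.histogram(a,np.arange(-180,181,10))[0];print("arrow px by angle",dict((int(-180+10*i),int(v)) for i,v in enumerate(h) if v>3))
def look():
    o=st();p=env.read_camera("wrist");arrows(p["image"],o["tool_pos"],o["tool_rot"],p["mount"],p["camera_matrix"]);return p
E
python3 - <<'E'
from h import *
p=look()
arrows(cv2.imread("pics/w2.png")[:,:,::-1],[.5295,.1604,.2001],[-180,.1,-114.6],p["mount"],p["camera_matrix"])
arrows(cv2.imread("pics/w1.png")[:,:,::-1],[.52149552,.16151046,.3295335],[179.938,.137,-134.403],p["mount"],p["camera_matrix"])
E
```

```text
t 5.05 q [-49.6  11.5  34.4 101.9  -7.   68.7 133.1] pos [0.5403 0.1603 0.1298] rot [ 1.800e+02  1.000e-01 -1.237e+02] F [1.5 1.2 1.9] M [0.217 0.025 0.042] w 0.0447
arrow px by angle {-180: 68, -170: 68, -60: 4, -50: 183, -40: 89, -30: 58, -20: 47, 120: 22, 130: 184, 140: 64, 150: 61, 160: 63, 170: 63}
arrow px by angle {-180: 31, -170: 35, -160: 32, -50: 12, -40: 107, -30: 32, -20: 32, -10: 30, 0: 29, 10: 31, 20: 24, 130: 10, 140: 100, 150: 29, 160: 32, 170: 31}
arrow px by angle {-180: 14, -170: 14, -160: 13, -50: 6, -40: 40, -30: 12, -20: 13, -10: 11, 0: 12, 10: 11, 20: 9, 140: 43, 150: 12, 160: 13, 170: 14}
```

Emit:
apply_moves(
  targets=[
    [[0,0,0],[0,0,-0.1]],
    [[0,0,0.2],[0,0,-0.2]],
    [[0,0,0.3],[0,0,-0.3]],
    [[0,0,0.4],[0,0,-0.4]],
    [[0,0,0.4],[0,0,-0.4]],
  ],
)

```text
time_s: 5.6
tool_pos: [0.5399, 0.16, 0.1301]
tool_rot: [179.9, 0.0, -146.7]
force: [-0.7, -0.7, 2.6]
grip_width: 0.0443
```

```bash
python3 -c "
from h import *
look()"
```

```text
t 5.6 q [-51.9  11.7  37.  102.   -7.6  68.8 110.7] pos [0.5399 0.16   0.1301] rot [ 179.9    0.  -146.7] F [-0.7 -0.7  2.6] M [ 0.128  0.084 -0.114] w 0.0443
arrow px by angle {-80: 45, -70: 191, -60: 58, -50: 58, -40: 27, 100: 58, 110: 161, 120: 63, 130: 61, 140: 64, 150: 64, 160: 72, 170: 46}
```

Emit:
apply_moves(
  targets=[
    [[0,0,0.2],[0,0,-0.13]],
    [[0,0,0.4],[0,0,-0.26]],
    [[0,0,0.6],[0,0,-0.39]],
    [[0,0,0.8],[0,0,-0.52]],
    [[0,0,1.0],[0,0,-0.65]],
    [[0,0,1.0],[0,0,-0.65]],
  ],
)

```text
time_s: 6.25
tool_pos: [0.54, 0.1601, 0.1311]
tool_rot: [179.9, 0.0, 176.2]
force: [-0.1, 0.5, 4.0]
grip_width: 0.0444
```

```bash
python3 -c "
from h import *
look()"
```

```text
t 6.25 q [-55.7  12.1  41.5 102.1  -8.7  68.9  74.5] pos [0.54   0.1601 0.1311] rot [179.9   0.  176.2] F [-0.1  0.5  4. ] M [0.04  0.02  0.043] w 0.0444
arrow px by angle {-120: 5, -110: 193, -100: 81, -90: 60, -80: 46, 60: 18, 70: 185, 80: 61, 90: 60, 100: 61, 110: 65, 120: 66, 130: 66}
```

Emit:
apply_moves(
  targets=[
    [[0,0,0.4],[0,0,-0.13]],
    [[0,0,0.7],[0,0,-0.26]],
    [[0,0,1.0],[0,0,-0.39]],
    [[0,0,1.3],[0,0,-0.52]],
    [[0,0,1.5],[0,0,-0.65]],
    [[0,0,1.5],[0,0,-0.65]],
  ],
)

```text
time_s: 6.9
tool_pos: [0.5399, 0.1602, 0.1326]
tool_rot: [179.9, -0.0, 139.0]
force: [0.0, 0.5, 4.4]
grip_width: 0.0442
```

```bash
python3 -c "
from h import *
look()"
```

```text
t 6.9 q [-59.9  12.8  46.5 102.2  -9.9  69.2  38.4] pos [0.5399 0.1602 0.1326] rot [179.9  -0.  139. ] F [0.  0.5 4.4] M [ 0.037  0.253 -0.021] w 0.0442
arrow px by angle {-150: 145, -140: 117, -130: 59, -120: 58, 30: 140, 40: 103, 50: 61, 60: 61, 70: 65, 80: 67, 90: 72, 100: 18}
```

Emit:
apply_moves(
  targets=[
    [[0,0,0.4],[0,0,-0.13]],
    [[0,0,0.7],[0,0,-0.26]],
    [[0,0,1.0],[0,0,-0.39]],
    [[0,0,1.3],[0,0,-0.52]],
    [[0,0,1.6],[0,0,-0.65]],
    [[0,0,1.6],[0,0,-0.65]],
  ],
)

```text
time_s: 7.55
tool_pos: [0.5399, 0.1604, 0.1342]
tool_rot: [179.9, -0.0, 101.8]
force: [-1.4, 1.2, 4.4]
grip_width: 0.0442
```

```bash
python3 -c "
from h import *
look()"
```

```text
t 7.55 q [-64.4  13.8  52.  102.2 -11.6  69.5   2.6] pos [0.5399 0.1604 0.1342] rot [179.9  -0.  101.8] F [-1.4  1.2  4.4] M [0.082 0.24  0.01 ] w 0.0442
arrow px by angle {-180: 176, -170: 63, -160: 58, -150: 23, -10: 91, 0: 137, 10: 59, 20: 61, 30: 63, 40: 65, 50: 70, 60: 37, 170: 60}
```

Emit:
apply_moves(
  targets=[
    [[0,0,0.4],[0,0,-0.13]],
    [[0,0,0.7],[0,0,-0.26]],
    [[0,0,1.0],[0,0,-0.39]],
    [[0,0,1.3],[0,0,-0.52]],
    [[0,0,1.6],[0,0,-0.65]],
    [[0,0,1.6],[0,0,-0.65]],
  ],
)

```text
time_s: 8.2
tool_pos: [0.5403, 0.1605, 0.1359]
tool_rot: [179.9, -0.1, 64.6]
force: [-0.3, 0.6, 5.2]
grip_width: 0.0442
```

```bash
python3 -c "
from h import *
look()"
```

```text
t 8.2 q [-69.4  15.4  58.4 102.1 -13.9  70.1 -32.6] pos [0.5403 0.1605 0.1359] rot [ 1.799e+02 -1.000e-01  6.460e+01] F [-0.3  0.6  5.2] M [0.184 0.172 0.004] w 0.0442
arrow px by angle {-50: 50, -40: 166, -30: 59, -20: 62, -10: 61, 0: 67, 10: 67, 20: 55, 130: 11, 140: 192, 150: 75, 160: 59, 170: 43}
```

Emit:
apply_moves(
  targets=[
    [[0,0,0.4],[0,0,-0.13]],
    [[0,0,0.8],[0,0,-0.26]],
    [[0,0,1.1],[0,0,-0.39]],
    [[0,0,1.5],[0,0,-0.52]],
    [[0,0,1.8],[0,0,-0.65]],
    [[0,0,1.8],[0,0,-0.65]],
  ],
)

```text
time_s: 8.85
tool_pos: [0.5405, 0.1604, 0.1376]
tool_rot: [179.9, -0.1, 27.4]
force: [0.5, 0.9, 5.0]
grip_width: 0.0443
```

```bash
python3 -c "
from h import *
look()"
```

```text
t 8.85 q [-74.4  18.1  65.6 102.1 -17.3  70.9 -66.8] pos [0.5405 0.1604 0.1376] rot [ 1.799e+02 -1.000e-01  2.740e+01] F [0.5 0.9 5. ] M [ 0.193 -0.057  0.015] w 0.0443
arrow px by angle {-90: 16, -80: 181, -70: 62, -60: 60, -50: 63, -40: 65, -30: 69, -20: 67, 100: 146, 110: 105, 120: 60, 130: 56}
```

Emit:
apply_moves(
  targets=[
    [[0,0,0],[0,0,0]],
    [[0,0,0],[0,0,0]],
    [[0,0,0],[0,0,0]],
    [[0,0,0],[0,0,0.13]],
    [[0,0,0],[0,0,0.27]],
    [[0,0,0],[0,0,0.41]],
    [[0,0,0],[0,0,0.55]],
    [[0,0,0],[0,0,0.69]],
  ],
  hand=87,
)

```text
time_s: 9.7
tool_pos: [0.5393, 0.1597, 0.1368]
tool_rot: [180.0, 0.0, 67.0]
force: [-0.1, 0.7, -0.6]
grip_width: 0.0865
```

Emit:
apply_moves(
  targets=[
    [[0,0,0],[0,0,0.14]],
    [[0,0,0],[0,0,0.28]],
    [[0,0,0],[0,0,0.42]],
    [[0,0,0],[0,0,0.56]],
    [[0,0,0],[0,0,0.7]],
    [[0,0,0],[0,0,0.84]],
    [[0,0,0],[0,0,0.98]],
    [[0,0,0],[0,0,1.12]],
  ],
)

```text
time_s: 10.5
tool_pos: [0.5392, 0.1596, 0.1367]
tool_rot: [-180.0, -0.0, 131.2]
force: [-0.4, 0.4, -0.1]
grip_width: 0.0872
```

Emit:
apply_moves(
  targets=[
    [[0,0,0],[0,0,0.14]],
    [[0,0,0],[0,0,0.28]],
    [[0,0,0],[0,0,0.42]],
    [[0,0,0],[0,0,0.56]],
    [[0,0,0],[0,0,0.56]],
    [[0,0,0],[0,0,0.56]],
  ],
)

```text
time_s: 11.1
tool_pos: [0.5395, 0.1597, 0.137]
tool_rot: [180.0, -0.0, 162.7]
force: [-0.4, -0.1, -0.6]
grip_width: 0.0868
```

```bash
python3 -c "
from h import *
look()"
```

```text
t 11.1 q [-56.8  11.9  42.7 101.8  -8.7  69.6  61.1] pos [0.5395 0.1597 0.137 ] rot [180.   -0.  162.7] F [-0.4 -0.1 -0.6] M [-0.018  0.013 -0.001] w 0.0868
arrow px by angle {-80: 36, -40: 33, -30: 57, -20: 55, -10: 8, 90: 86, 100: 177, 110: 71, 120: 66, 130: 65, 140: 66, 150: 69, 160: 65}
```

Emit:
apply_moves(
  targets=[
    [[0.3,0.3,0.5],[0,0,0]],
    [[0.3,0.3,0.5],[0,0,0]],
    [[0.3,0.3,0.5],[0,0,0]],
    [[0.3,0.3,0.5],[0,0,0]],
    [[0.3,0.3,0.5],[0,0,0]],
    [[0.3,0.3,0.5],[0,0,0]],
    [[0.3,0.3,0.5],[0,0,0]],
  ],
  hand=40,
)

```text
time_s: 11.85
tool_pos: [0.5402, 0.1602, 0.1378]
tool_rot: [179.9, 0.0, 162.9]
force: [-0.2, -0.2, -0.6]
grip_width: 0.0442
```

Emit:
apply_moves(
  targets=[
    [[0,0,0.3],[0,0,-0.1]],
    [[0,0,0.6],[0,0,-0.2]],
    [[0,0,0.8],[0,0,-0.3]],
    [[0,0,1.0],[0,0,-0.4]],
    [[0,0,1.0],[0,0,-0.4]],
  ],
)

```text
time_s: 12.35
tool_pos: [0.5402, 0.1604, 0.1389]
tool_rot: [179.9, -0.0, 140.0]
force: [-0.2, 0.1, 0.4]
grip_width: 0.0442
```

```bash
python3 -c "
from h import *
look()"
```

```text
t 12.35 q [-59.4  12.3  45.7 101.7  -9.4  69.8  38.9] pos [0.5402 0.1604 0.1389] rot [179.9  -0.  140. ] F [-0.2  0.1  0.4] M [-0.067 -0.011 -0.064] w 0.0442
arrow px by angle {-60: 33, -50: 60, -40: 49, 70: 161, 80: 119, 90: 69, 100: 65, 110: 65, 120: 66, 130: 64, 140: 45}
```

Emit:
apply_moves(
  targets=[
    [[0,0,0.3],[0,0,-0.13]],
    [[0,0,0.6],[0,0,-0.26]],
    [[0,0,0.9],[0,0,-0.39]],
    [[0,0,1.2],[0,0,-0.52]],
    [[0,0,1.2],[0,0,-0.52]],
  ],
)

```text
time_s: 12.9
tool_pos: [0.5401, 0.1604, 0.1402]
tool_rot: [179.9, -0.0, 110.3]
force: [-0.2, 0.6, 2.6]
grip_width: 0.0442
```

```bash
python3 -c "
from h import *
look()"
```

```text
t 12.9 q [-62.8  13.   49.9 101.7 -10.5  70.1  10.2] pos [0.5401 0.1604 0.1402] rot [179.9  -0.  110.3] F [-0.2  0.6  2.6] M [-0.108  0.19   0.001] w 0.0442
arrow px by angle {-90: 35, -80: 59, -70: 47, 40: 161, 50: 118, 60: 65, 70: 67, 80: 67, 90: 66, 100: 67, 110: 46}
```

Still climbing at 271° (Fz positive), so I continue.

Emit:
apply_moves(
  targets=[
    [[0,0,0.3],[0,0,-0.13]],
    [[0,0,0.6],[0,0,-0.26]],
    [[0,0,0.9],[0,0,-0.39]],
    [[0,0,1.2],[0,0,-0.52]],
    [[0,0,1.2],[0,0,-0.52]],
  ],
)

```text
time_s: 13.45
tool_pos: [0.5404, 0.1604, 0.1414]
tool_rot: [179.9, -0.0, 80.6]
force: [-0.0, -0.0, 0.7]
grip_width: 0.0446
```

```bash
python3 -c "
from h import *
look()"
```

```text
t 13.45 q [-66.5  14.   54.5 101.7 -12.   70.4 -18.2] pos [0.5404 0.1604 0.1414] rot [179.9  -0.   80.6] F [-0.  -0.   0.7] M [-0.18   0.042 -0.085] w 0.0446
arrow px by angle {-120: 36, -110: 51, -100: 36, 10: 162, 20: 116, 30: 64, 40: 64, 50: 66, 60: 65, 70: 65, 80: 53}
```

Emit:
apply_moves(
  targets=[
    [[0,0,0.4],[0,0,-0.05]],
    [[0,0,0.8],[0,0,-0.1]],
    [[0,0,1.2],[0,0,-0.15]],
    [[0,0,1.2],[0,0,-0.15]],
  ],
)

```text
time_s: 13.9
tool_pos: [0.54, 0.1602, 0.142]
tool_rot: [179.9, 0.0, 72.0]
force: [0.5, -0.1, -1.0]
grip_width: 0.0442
```

```bash
python3 -c "
from h import *
look()"
```

```text
t 13.9 q [-67.7  14.3  56.  101.7 -12.5  70.6 -26.3] pos [0.54   0.1602 0.142 ] rot [179.9   0.   72. ] F [ 0.5 -0.1 -1. ] M [-0.135 -0.032 -0.004] w 0.0442
arrow px by angle {-130: 21, -120: 45, -110: 36, 0: 123, 10: 147, 20: 70, 30: 63, 40: 62, 50: 65, 60: 65, 70: 60}
```

Emit:
apply_moves(
  targets=[
    [[0,0,0.4],[0,0,0]],
    [[0,0,0.8],[0,0,0]],
    [[0,0,0.8],[0,0,0]],
  ],
)

```text
time_s: 14.25
tool_pos: [0.5398, 0.1603, 0.1429]
tool_rot: [180.0, 0.0, 71.9]
force: [-0.4, 0.6, -2.3]
grip_width: 0.0441
```

```bash
python3 -c "
from h import *
st()"
```

```text
t 14.25 q [-67.7  14.2  56.  101.6 -12.4  70.7 -26.5] pos [0.5398 0.1603 0.1429] rot [180.    0.   71.9] F [-0.4  0.6 -2.3] M [-0.111  0.075 -0.031] w 0.0441
```

Emit:
apply_moves(
  targets=[
    [[0,0,0.5],[0,0,0]],
    [[0,0,1.0],[0,0,0]],
    [[0,0,1.3],[0,0,0]],
    [[0,0,1.3],[0,0,0]],
  ],
)

```text
time_s: 14.65
tool_pos: [0.5402, 0.1603, 0.1446]
tool_rot: [179.9, -0.0, 71.8]
force: [0.3, -0.6, -3.2]
grip_width: 0.0444
```

Emit:
apply_moves(
  targets=[
    [[0,0,1],[0,0,0]],
    [[0,0,2],[0,0,0]],
    [[0,0,3],[0,0,0]],
    [[0,0,4],[0,0,0]],
    [[0,0,4],[0,0,0]],
  ],
)

```text
time_s: 15.15
tool_pos: [0.5402, 0.1604, 0.1487]
tool_rot: [179.9, -0.0, 71.8]
force: [0.2, -0.3, -2.7]
grip_width: 0.0443
```

Emit:
apply_moves(
  targets=[
    [[0,0,5],[0,0,0]],
    [[0,0,15],[0,0,0]],
    [[0,0,30],[0,0,0]],
    [[0,0,50],[0,0,0]],
    [[0,0,75],[0,0,0]],
    [[0,0,100],[0,0,0]],
    [[0,0,115],[0,0,0]],
    [[0,0,120],[0,0,0]],
  ],
)

```text
time_s: 15.95
tool_pos: [0.5413, 0.1605, 0.271]
tool_rot: [179.8, -0.2, 71.8]
force: [0.3, -0.1, -2.7]
grip_width: 0.0445
```

```bash
python3 -c "
from h import *
st();p=env.read_camera('side');a=p['image'][:,:,::-1]
cv2.imwrite('pics/s4.png',cv2.resize(a[40:260,180:420],(720,660))[:600])"
```

```text
t 15.95 q [-70.5   8.6  57.7  90.9  -7.4  84.2 -30.6] pos [0.5413 0.1605 0.271 ] rot [179.8  -0.2  71.8] F [ 0.3 -0.1 -2.7] M [-0.093  0.061  0.007] w 0.0445
```

View pics/s4.png

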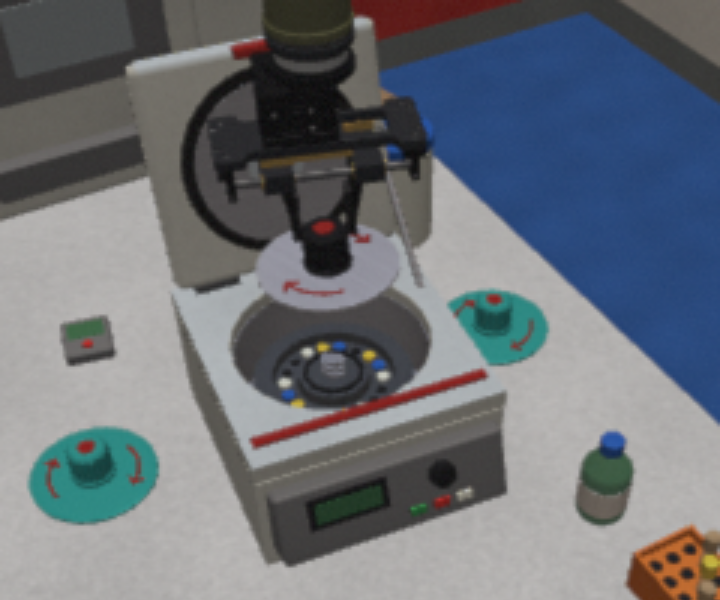

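The lid hangs level from the gripper above the open rotor (crop, at (330,262)). I carry it to the pad.

Emit:
apply_moves(
  targets=[
    [[0,-10,0],[0,0,0]],
    [[-1,-30,0],[0,0,0]],
    [[-3,-60,0],[0,0,0]],
    [[-5,-95,0],[0,0,0]],
    [[-7,-130,0],[0,0,0]],
    [[-9,-165,0],[0,0,0]],
    [[-11,-200,0],[0,0,0]],
    [[-13,-235,0],[0,0,0]],
  ],
)

```text
time_s: 16.8
tool_pos: [0.5254, -0.0783, 0.2675]
tool_rot: [-180.0, -0.0, 71.7]
force: [1.1, -0.2, -3.6]
grip_width: 0.0444
```

Emit:
apply_moves(
  targets=[
    [[-2,-35,0],[0,0,0]],
    [[-4,-70,0],[0,0,0]],
    [[-6,-105,0],[0,0,0]],
    [[-7,-140,0],[0,0,0]],
    [[-8,-170,0],[0,0,0]],
    [[-9,-190,0],[0,0,0]],
    [[-10,-200,0],[0,0,0]],
    [[-10,-200,0],[0,0,0]],
  ],
)

```text
time_s: 17.6
tool_pos: [0.515, -0.2772, 0.268]
tool_rot: [-180.0, 0.1, 71.5]
force: [-0.5, -0.4, -2.9]
grip_width: 0.0441
```

```bash
python3 -c "
from h import *
look()"
```

```text
t 17.6 q [-29.4  16.3  67.6  88.3 -15.   85.5  20.1] pos [ 0.515  -0.2772  0.268 ] rot [-1.80e+02  1.00e-01  7.15e+01] F [-0.5 -0.4 -2.9] M [-0.031  0.065  0.016] w 0.0441
arrow px by angle {}
```

Emit:
apply_moves(
  targets=[
    [[1,1,-10],[0,0,0.1]],
    [[2.5,2.5,-30],[0,0,0.2]],
    [[2.5,2.5,-60],[0,0,0.3]],
    [[2.5,2.5,-95],[0,0,0.4]],
    [[2.5,2.5,-130],[0,0,0.5]],
    [[2.5,2.5,-160],[0,0,0.6]],
    [[2.5,2.5,-180],[0,0,0.7]],
    [[2.5,2.5,-190],[0,0,0.8]],
  ],
)

```text
time_s: 18.45
tool_pos: [0.5189, -0.2689, 0.0761]
tool_rot: [-180.0, -0.2, 118.1]
force: [-0.0, -0.6, -2.8]
grip_width: 0.0445
```

Emit:
apply_moves(
  targets=[
    [[0,0,-10],[0,0,0]],
    [[0,0,-20],[0,0,0]],
    [[0,0,-30],[0,0,0]],
    [[0,0,-38],[0,0,0]],
    [[0,0,-41],[0,0,0]],
    [[0,0,-41],[0,0,0]],
    [[0,0,-41],[0,0,0]],
  ],
)

```text
time_s: 19.15
tool_pos: [0.5199, -0.2725, 0.0378]
tool_rot: [179.9, 0.0, 117.6]
force: [0.3, -0.4, -2.7]
grip_width: 0.0445
```

```bash
python3 -c "
from h import *
st()
for n in ('side','top'):
    p=env.read_camera(n);uv=proj(p,[[.5176,-.2745,.04]])[0].astype(int);print(uv)
    a=p['image'][uv[1]-50:uv[1]+50,uv[0]-60:uv[0]+60,::-1]
    globals()[n]=cv2.resize(a,(396,330),interpolation=2)
cv2.imwrite('pics/p5.png',np.hstack([side,top]))"
```

```text
t 19.15 q [-16.5  25.   51.  104.2 -22.   61.3  70.3] pos [ 0.5199 -0.2725  0.0378] rot [179.9   0.  117.6] F [ 0.3 -0.4 -2.7] M [-0.067  0.024 -0.066] w 0.0445
[358 280]
[390 202]
```

View pics/p5.png

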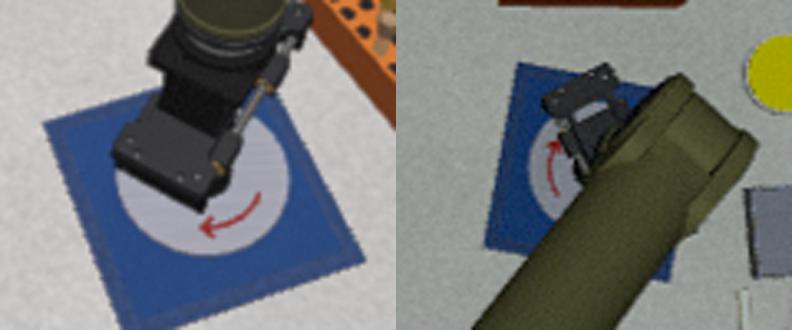

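Emit:
apply_moves(
  targets=[
    [[-1,-1,-5],[0,0,0]],
    [[-2,-2,-9],[0,0,0]],
    [[-2,-2,-12],[0,0,0]],
    [[-2,-2,-13],[0,0,0]],
    [[-2,-2,-13],[0,0,0]],
  ],
)

```text
time_s: 19.75
tool_pos: [0.5175, -0.2741, 0.0242]
tool_rot: [179.9, -0.0, 117.6]
force: [-0.3, -0.3, -3.2]
grip_width: 0.0443
```

Emit:
apply_moves(
  targets=[
    [[0,0,-0.7],[0,0,0]],
    [[0,0,-1.4],[0,0,0]],
    [[0,0,-2],[0,0,0]],
    [[0,0,-2],[0,0,0]],
  ],
)

```text
time_s: 20.15
tool_pos: [0.5179, -0.2743, 0.0227]
tool_rot: [179.9, 0.0, 117.6]
force: [0.3, -0.3, -2.3]
grip_width: 0.0442
```

Emit:
apply_moves(
  targets=[
    [[0,0,-0.5],[0,0,0]],
    [[0,0,-1],[0,0,0]],
    [[0,0,-1.5],[0,0,0]],
    [[0,0,-1.5],[0,0,0]],
  ],
)

```text
time_s: 20.55
tool_pos: [0.5184, -0.2748, 0.0217]
tool_rot: [179.9, 0.1, 117.6]
force: [1.4, -0.9, 2.0]
grip_width: 0.044
```

Emit:
apply_moves(
  targets=[
    [[0,0,-0.4],[0,0,0]],
    [[0,0,-0.8],[0,0,0]],
    [[0,0,-0.8],[0,0,0]],
  ],
)

```text
time_s: 20.85
tool_pos: [0.5187, -0.2748, 0.0212]
tool_rot: [179.9, 0.1, 117.7]
force: [2.0, -0.1, 4.7]
grip_width: 0.0444
```

Emit:
apply_moves(
  targets=[
    [[0,0,0.4],[0,0,0]],
    [[0,0,0.4],[0,0,0]],
    [[0,0,0.4],[0,0,0]],
    [[0,0,0.4],[0,0,0]],
    [[0,0,0.4],[0,0,0]],
    [[0,0,0.4],[0,0,0]],
  ],
  hand=87,
)

```text
time_s: 21.45
tool_pos: [0.5174, -0.2741, 0.0204]
tool_rot: [179.9, -0.0, 117.6]
force: [0.3, -0.7, -1.0]
grip_width: 0.083
```

Emit:
apply_moves(
  targets=[
    [[0,0,5],[0,0,0]],
    [[0,0,20],[0,0,0]],
    [[0,0,45],[0,0,0]],
    [[0,0,80],[0,0,0]],
    [[0,0,120],[0,0,0]],
    [[-10,10,150],[0,0,0]],
    [[-30,40,160],[0,0,0]],
    [[-50,80,160],[0,0,0]],
  ],
)

```text
time_s: 22.25
tool_pos: [0.468, -0.1969, 0.1833]
tool_rot: [179.8, 0.2, 117.3]
force: [0.3, 1.7, 0.9]
grip_width: 0.087
```

Emit:
apply_moves(
  targets=[
    [[0,40,10],[0,0,0]],
    [[0,80,20],[0,0,0]],
    [[0,110,20],[0,0,0]],
    [[0,140,20],[0,0,0]],
    [[0,160,20],[0,0,0]],
    [[0,160,20],[0,0,0]],
  ],
)

```text
time_s: 22.85
tool_pos: [0.4678, -0.0314, 0.2016]
tool_rot: [179.8, -0.0, 117.9]
force: [-0.5, -0.4, 0.6]
grip_width: 0.0871
```

Run:
```python
from h import *
st()
out=[]
for n in ('side','top'):
    p=env.read_camera(n);im=p["image"].astype(int)
    uv=proj(p,[[.5176,-.2745,.02]])[0].astype(int)
    g=((im.min(2)>90)).astype(np.uint8);x,y=uv;m=np.zeros_like(g);m[y-30:y+31,x-38:x+39]=1
    red=((im[...,0]>1.6*im[...,1]+20)&(m>0)).astype(np.uint8)
    nl,l,s,c=cv2.connectedComponentsWithStats(red)
    for i in range(1,nl):
        if s[i,4]>8:print(n,"red",s[i,4],c[i].round(1),unproj(p,c[i],.049).round(4),unproj(p,c[i],.008).round(4))
    b=(((im[...,2]-im[...,0])<35)|(red>0)).astype(np.uint8)
    nl,l,s,c=cv2.connectedComponentsWithStats(b)
    i=l[uv[1]+5,uv[0]+12]; cs=max(cv2.findContours((l==i).astype(np.uint8),0,1)[0],key=cv2.contourArea)
    e=cv2.fitEllipse(cv2.convexHull(cs));print(n,s[i],e,unproj(p,e[0],.008).round(4))
    out.append(cv2.resize(p["image"][y-50:y+50,x-60:x+60,::-1],(396,330),interpolation=2))
    cv2.imwrite(f'pics/end_{n}.png',p["image"][:,:,::-1])
cv2.imwrite('pics/p6.png',np.vstack([np.hstack(out),cv2.resize(p["image"][80:300,:,::-1],(792,270))]))
```

```text
t 22.85 q [-45.2  -7.5  42.8 108.8   5.1  76.6  24.2] pos [ 0.4678 -0.0314  0.2016] rot [179.8  -0.  117.9] F [-0.5 -0.4  0.6] M [-0.076 -0.02  -0.006] w 0.0871
side red 9 [355.7 270. ] [[ 0.5254 -0.2468  0.049 ]] [[ 0.5418 -0.2283  0.008 ]]
side red 9 [346.  273.4] [[ 0.4965 -0.2423  0.049 ]] [[ 0.5116 -0.2236  0.008 ]]
side red 42 [359.  278.1] [[ 0.5191 -0.272   0.049 ]] [[ 0.5352 -0.2547  0.008 ]]
side red 11 [370.3 298.2] [[ 0.5111 -0.3354  0.049 ]] [[ 0.5269 -0.3209  0.008 ]]
side red 13 [360.5 302.3] [[ 0.4825 -0.3319  0.049 ]] [[ 0.4969 -0.3173  0.008 ]]
side [ 333  264   51   47 1907] ((357.86566162109375, 287.34356689453125), (46.491355895996094, 51.84733200073242), 109.32661437988281) [[ 0.5161 -0.277   0.008 ]]
top red 26 [391.5 203. ] [[ 0.5168 -0.2757  0.049 ]] [[ 0.5185 -0.2829  0.008 ]]
top [ 370  184   40   40 1219] ((389.2012023925781, 203.5287628173828), (39.037689208984375, 39.42518615722656), 103.41973114013672) [[ 0.5167 -0.2745  0.008 ]]
```

View pics/p6.png

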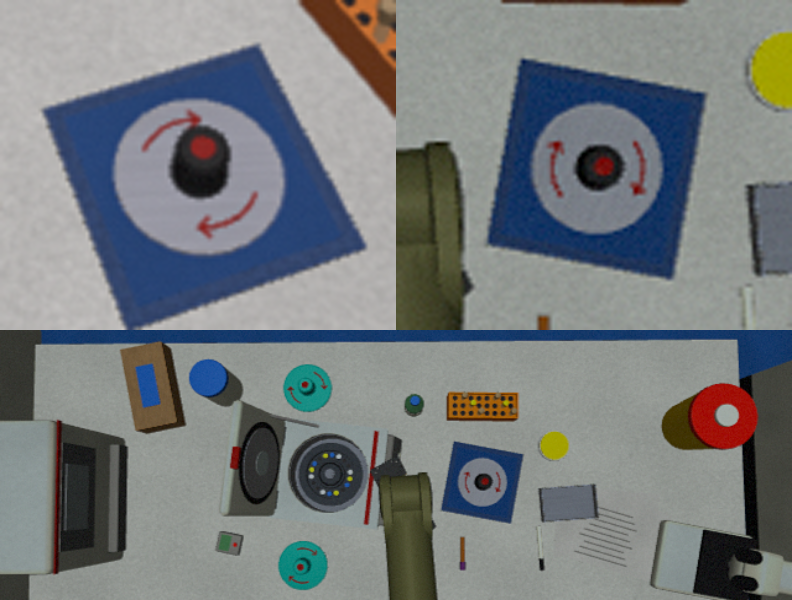

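The lid lies flat, knob up, within about 3 mm of the pad's centre. The other things are where they were and the gripper is clear, so I hand in.

```bash
python3 -c "
from cell import env
print(env.sign_off())"
```

```text
the job is handed in; nothing more can be done
None
```

I opened the centrifuge rotor, set the aluminium lid on the blue pad, and handed the job in at about 23 s of the 69 s allowed. No verdict was reported.

- **Unscrewing:** I turned the black knob about 309° clockwise in two grasps at 35 N, letting it climb about 13 mm. The force readings, taken after each step, showed at most about 5 N along the axis and about 0.1 N m of twist. I did not measure whether the rotor turned, but those torques are far below the 0.95 N m at which the brake slips. The stiff first break (0.15–0.4 N m) happened between readings, so I never saw its peak.
- **Release:** I took the thread as let go when a gentle lift met only the lid's weight, about 3 N, with no stop.
- **Placing:** The lid touched down at under 5 N net push. The last pictures show it flat, knob up. The top camera puts its centre about 1 mm from the pad's centre, and the side camera about 3 mm, within the calibration error.
- **Surroundings:** By eye in the last top view, the other items and both teal look-alike lids are where they started. The gripper was open and clear, with a force reading near zero.

One reading was slightly off: the grip width settled at 44.2 mm on the 46 mm knob. The lid still turned degree for degree with the tool, so there was no slip.

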